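Run the missing wing nut onto a sieve shaker's clamping column

TASK

Only one side of the sieve shaker's crossbar is clamped. Take the big wing nut from the bench, set it level on the bare threaded column and keep it resting lightly there while you turn it backward (anticlockwise) until you feel its thread start ride up and drop, then run it on forward until it has squeezed the rubber buffer under it fully down to its stop. Tighten by feel without ramming or wrenching it, leave everything else where it is, and let go.

Things in the scene. Friction and masses are not known exactly. Their poses are not given: they have to be found in the camera images.
- nut: The loose wing nut, cast aluminium, closed on top, standing on its open end on the bench. Origin: centre of its underside, z up its axis. Round hub 36 mm across, 40 mm high; above it the wings, a flat bar 12 mm thick (y), 64 mm long (x), from 40 to 59 mm up, its round ears to 64 mm. 0.10 to 0.17 kg. Bore: 23 mm wide, threaded, for 16.5 mm; then a plain guide bore 14.8 mm wide.
- nut_grip (a point): On the nut's axis, 54 mm above its underside, in the middle of the wing bar: grip the bar here across its 12 mm, fingertips above the hub. The nut's thread: right-hand, two starts half a turn apart, rise 14 mm a turn (2.2 mm a radian); on the column 1.4 mm of play along the axis, 1 mm sideways. Where around the nut it starts is not told.
- column: The bare clamping column, steel, fixed, upright. Origin: on its axis at the crossbar's top face, 190 mm above the bench, z up. Thread 21 mm across, as the nut's, up to 24.8 mm; where around it starts is not told. Set on it, the nut rests with its underside 15 to 22 mm above this origin, depending on how it is turned. A load of more than 40 N between nut and column damages the thread.
- column_tip (a point): Top of the column, 44 mm above the crossbar's top: a plain guide pin 13 mm across, coned to 7 mm in its last 4 mm, that enters and centres the nut before the threads meet. Turned backward (anticlockwise from above) the resting nut rides up 2.2 mm a radian until its underside is about 22 mm over the crossbar, and there drops about 7 mm (twice a turn); loose, it tilts a little as it drops.
- buffer_top (a point): Centre of the buffer's top: a steel washer 42 mm across on a black rubber ring around the bare column, lying on the crossbar. 13 mm above the crossbar when free, 9 mm when fully squeezed. Turned forward (clockwise) from the drop, the nut meets it after 1 to 1.7 rad and has squeezed it home after 3.3 to 3.8 rad.
- buffer (a joint): Squeeze of that buffer: 0 free, stop at 0.004 m; a spring of 2.6 N/mm. Turning the nut takes about 0.2 to 0.3 N m just before the stop is reached, then the torque climbs steeply; let go, the thread holds by friction, after springing back up to 0.7 mm if the hand had pressed or twisted it.
- shaker: The sieve shaker, fixed: white housing 220 x 260 mm, 88 mm high, with a pan and two sieves 155 mm across stacked on it up to 180 mm, and an aluminium crossbar 36 mm wide, 252 mm long on top, its top face at 190 mm. Origin: centre of its underside on the bench; x from front to back, y along the crossbar. Columns stand 100 mm to either side of the centre along y; which one is bare varies.
- tight_nut: The other column with its wing nut, already tight, fixed; looks like the loose one. Origin on its axis at the crossbar's top face; the top of its wing bar is 73 mm above.
- jar: Amber glass jar, 54 mm across, 75 mm high, a bystander. Origin: centre of its underside.
- reagent: White reagent jar with green cap, 86 mm across, 165 mm high, a bystander. Origin: centre of its underside.
- reagent2: White reagent jar with red cap, 72 mm across, 130 mm high, a bystander. Origin: centre of its underside.
- sieve: Spare sieve, 155 mm across, 26 mm high, lying on the bench, a bystander. Origin: centre of its underside.
- brush: Sieve brush 170 mm long, lying along its x, a bystander. Origin: under its middle.
- spatula: Steel spatula about 190 mm long, lying along its x, a bystander. Origin: under its middle.
- small_nut: A much smaller steel wing nut, 38 mm over its wings, 26 mm high, of another machine: a bystander. Origin: centre of its underside.
Mind the look-alikes: they are no part of the job. What is shaped like the nut but brown is not meant.

How it is judged (in metres and radians):
On the way, in this order (a step that is already met when the one before it is completed fails the run):
1. the nut, resting on the column, is turned backward until it rides up at the thread's start (z of nut in the frame of column between 0.0208 and 0.0235 m and horizontal distance between nut and column below 0.003 m and contact force between nut and column above 0.2 N), for 0.05 s.
2. its thread start drops in and it is run on forward (z of nut in the frame of column below 0.0148 m and horizontal distance between nut and column below 0.003 m and angle between nut's own z axis and vertical below 0.1 rad), for 0.1 s.
At the end, for the whole second after the job is handed in: The wing nut is screwed level on the bare column (axes within 3 mm, tilt under 0.06 rad, underside less than 10.8 mm above the crossbar) and holds the buffer squeezed by more than 3.2 mm of its 4 mm, at rest and let go (value of joint buffer above 0.0032 m and z of nut in the frame of column below 0.0108 m and horizontal distance between nut and column below 0.003 m and angle between nut's own z axis and vertical below 0.06 rad and linear speed of nut below 0.01 m/s); the robot touches nothing.
It fails at once if the nut and the column's thread are loaded with more than 40 N (contact force between nut and column above 40 N).
It fails at once if a bystander is moved more than 30 mm (distance of any of jar, reagent, reagent2, sieve, brush, spatula, small_nut from where it was at the start of the episode above 0.03 m).
It also fails if it takes over 72 s, if anything falls off the work surface, if the arm or the gripper's body presses on something with over 40 N, if the wrist force passes 120 N, or if a joint passes its speed limit or range.

ROBOT

A 6-joint arm with a two-finger parallel gripper is mounted at the origin on the work surface. World frame = base frame: x ahead of the robot, y to its left, z up, the work surface at z = 0. Lengths are in m, angles in degrees, forces in N, time in s.
With the tool pointing down it reaches from about 0.35 to 0.875 m from the base axis. Payload 4.2 kg.
Tool frame: the origin (TCP) lies midway between the tips of the shut fingers; the grasp point (between the pads) lies 19 mm behind it (r.pinch_z is the distance from the TCP to the grasp point, in m); z points along the fingers, y is the line along which they close (so a half turn about z gives the same grasp; the last joint's range is limited). The gripper opens to 87 mm and grips with 3 to 60 N. Pads are 19 mm wide; open, the fingers measure 117 mm over their backs; the gripper's body (75 mm by 190 mm) begins 51 mm behind the grasp point.
Start: joints at [-55.256, 22.042, 0.453, 0, -68.411, -14.817], TCP at [0.213, -0.588, 0.223] pointing down, gripper open.
Joint ranges: [-179.83, 179.83], [-69.29, 118.12], [-61.27, 80.66], [-181.25, 117.63], [-171.15, -9.14], [-177.46, 177.46]. Speed limits (degrees/s): [159.86, 159.86, 180, 180, 180, 180].

INTERFACE

Orientations are given as a 3x3 rotation matrix whose columns are the frame's x, y, z axes.
In Python, from station import r, imaging, models gives the robot as it stands. The module is installed in compiled form; this text tells all that it offers.
- The arm moves only by the tool apply_moves, never from a script. Its argument "moves" is a list of rows, each a list of 2 entries, a list of its own where there are three numbers: the shift along the tool's x, y, z in m, then the turn about the tool's z in degrees. A call has 1 to 5 rows; each row shifts and turns the commanded pose from where the row before left it, along the tool's axes as they then stand; what a row does not reach is not made up. A row lasts 1/12 s, in which the tool goes at most 41.7 mm and 7.16 degrees, less where a joint would pass 70% of its speed; a pose out of reach is approached as far as the arm can. A call is refused whole if a number of a shift passes 0.0417 or a number of a turn 7.16, either way. A call with a gripper value outside its range is refused whole. "hand" is the finger opening in m, from 0 to 0.087, set as the call begins (left out, the last holds). The fingers move at their own pace and stop on an object; the grip force is fixed at half the most. Time passes only in rows, so rows that do not move let the fingers close. It gives the time, the measured TCP pose, the force, the opening and the grip force at its end, in the units of the state.
- r.sense(): the state, without advancing time (a new reading comes with each control period).
- imaging.capture(name): name is "scene" or "top" or "wrist"; returns a dict with "frame" (480x640x3 uint8, blue, green, red), "intrinsics" (3x3 intrinsics, pixels), "dist" ([k1, k2, p1, p2, k3] as OpenCV has them; the pictures are not rectified), "eye" and "orientation" of the camera in the world. Camera axes: x right, y down, z forward; pixel columns grow to the right and rows downward; lengths in m; the calibration is good to about 2 mm. A picture is of the moment at which its call begins. There is no depth.
- r.finish_job(): hands the job in; it is judged then, once.
Trained networks look in a picture, given as the dict that the camera call returned (one of the last four; its "shot" number tells which), for a name from the list of things; names that differ only in an ending like _2 or _b are one class to them, and where a whole thing is asked for, a point or a joint stands for the part that bears it (a point fixed in the world has none). Each returns a list of dicts, best first, with "confidence" (0 to 1); they miss things now and then, are a little off and sometimes report something else, mostly with a low value. They report only what shows in the picture. A call takes as long as a camera call. They do not tell look-alikes from the thing itself.
- models.cut_out(picture, target): "region" (480x640 bool, what is visible of it) and "extent" ([left, top, width, height] as shares, 0 to 1, of the picture: columns of its width, rows of its height, round what is visible of it).
- models.place_of(picture, target): "at" ([column, row] as shares, 0 to 1, of the picture: columns of its width, rows of its height: a listed point, or the origin of a listed thing).
The state is a dict: "time_s": time; "joints": joint angles; "joint_velocities": joint speeds; "effort": joint torques, N m; "tcp_pos": TCP position; "ee_rot": TCP orientation; "wrist_force": force on the tool from outside, world axes, zero at the start; "moment": the same for the moment, N m; "gripper_width": opening from 0.0 (shut) to 1.0 (fully open); "gripper_force": force on a finger pad.
Only numpy, scipy, OpenCV 4.12 (cv2) and the standard library are available. Lean on these libraries where they do the work, as an engineer would, in place of code of your own. Each camera call takes 0.05 s, during which the arm holds its last target. There are 200 camera calls.

## Working session

There is one attempt and no reset: what is moved stays moved. The work goes in short steps, Python scripts to look and compute and a tool call to move; the robot and the scene stay as the last step left them, time stands still between calls to the robot, and variables do not carry over. Pictures are saved under pics/ and viewed, at most 10 in all, crops included, and the job is handed in when it is done.

Besides the shell and the picture viewer there is one more tool, called after "Request:" as name(argument=value, ...), one argument or row to a line, values as JSON. apply_moves: Moves the arm, as the interface text tells. Its arguments: {"type":"object","properties":{"moves":{"type":"array"},"hand":{"type":"number"}},"required":["moves"]}

```bash
mkdir -p pics; cat > h.py <<'E'
import numpy as np, cv2
from station import r, imaging, models
def px2ray(c,p):
    u=cv2.undistortPoints(np.array([[p]],float),np.array(c["intrinsics"],float),np.array(c["dist"],float))[0,0]
    d=np.array(c["orientation"])@np.array([u[0],u[1],1.]); return np.array(c["eye"],float),d/np.linalg.norm(d)
def onplane(c,p,z):
    e,d=px2ray(c,p); return e+d*(z-e[2])/d[2]
def tri(rays):
    A=np.zeros((3,3));b=np.zeros(3)
    for e,d in rays:
        P=np.eye(3)-np.outer(d,d);A+=P;b+=P@e
    x=np.linalg.solve(A,b); return x,[round(1000*np.linalg.norm((np.eye(3)-np.outer(d,d))@(x-e)),1) for e,d in rays]
def proj(c,X):
    R=np.array(c["orientation"]).T; t=-R@np.array(c["eye"])
    return cv2.projectPoints(np.array([X],float),cv2.Rodrigues(R)[0],t,np.array(c["intrinsics"],float),np.array(c["dist"],float))[0][0,0]
def at(c,n,k=3):
    return [(np.array(o["at"])*[640,480],round(o["confidence"],2)) for o in models.place_of(c,n)[:k]]
E
python3 - <<'E'
from h import *
s=r.sense();print(s["time_s"],s["tcp_pos"],s["ee_rot"],s["wrist_force"],r.pinch_z)
for n in("scene","top"):
    c=imaging.capture(n);cv2.imwrite(f"pics/{n}.png",c["frame"]);print(n,np.round(c["eye"],3))
    for t in("nut","nut_grip","column","column_tip","buffer_top","shaker","tight_nut","small_nut"):print(t,[(p.round(1).tolist(),k) for p,k in at(c,t)])
E
```

```text
0.0 [ 0.21280599 -0.58698253  0.22144293] [[-9.40189167e-01 -3.40651635e-01 -8.90456488e-04]
 [-3.40652777e-01  9.40186832e-01  2.09903575e-03]
 [ 1.22155503e-04  2.27682715e-03 -9.99997401e-01]] [-0.3742478  -0.52062458 -0.18927307] 0.0187
scene [ 0.938 -0.649  1.135]
nut [([203.6, 346.4], 0.97), ([190.3, 387.9], 0.96), ([193.5, 440.9], 0.9)]
nut_grip [([184.1, 377.4], 0.95), ([190.2, 431.0], 0.76), ([200.2, 333.8], 0.58)]
column [([296.1, 289.7], 0.67)]
column_tip [([293.9, 278.9], 0.41)]
buffer_top [([192.3, 389.4], 0.69), ([292.0, 283.5], 0.54)]
shaker [([332.7, 315.1], 0.74), ([187.6, 378.0], 0.41)]
tight_nut [([368.7, 234.9], 0.93)]
small_nut [([398.2, 158.7], 0.46)]
top [0.397 0.054 1.357]
nut [([462.7, 272.4], 0.79), ([431.3, 285.1], 0.55), ([487.7, 247.6], 0.5)]
nut_grip [([498.6, 245.8], 0.76), ([465.7, 271.6], 0.51), ([433.7, 284.3], 0.47)]
column [([400.8, 215.2], 0.65), ([219.5, 181.3], 0.65)]
column_tip [([396.7, 215.4], 0.6), ([472.7, 192.0], 0.16)]
buffer_top [([399.7, 216.5], 0.65), ([221.6, 261.6], 0.51)]
shaker []
tight_nut [([318.4, 193.2], 0.82), ([400.7, 215.1], 0.18)]
small_nut [([162.9, 253.0], 0.64)]
```

View pics/scene.png

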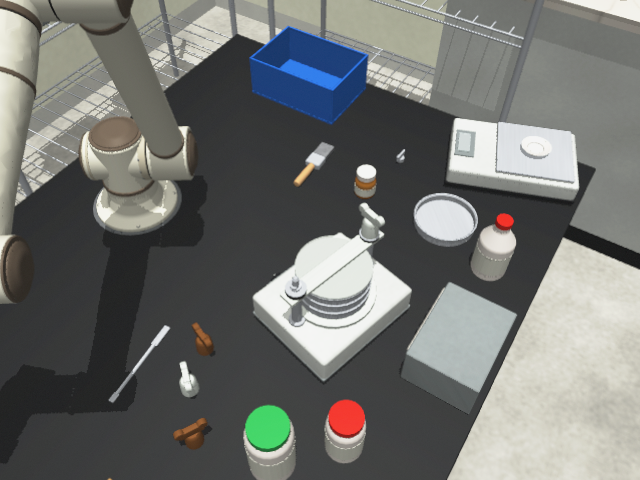

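View pics/top.png

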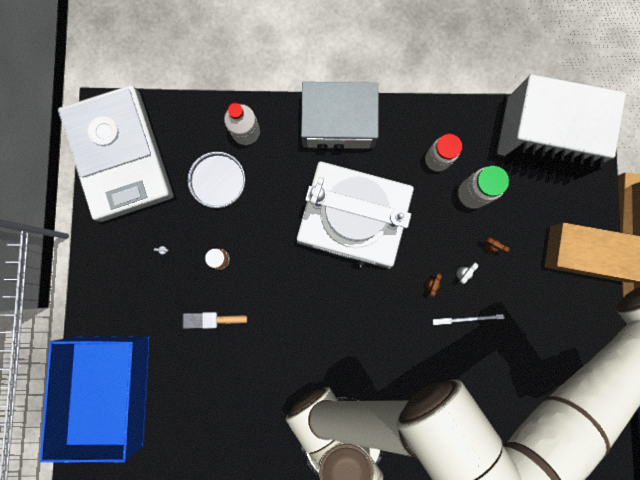

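Three look-alikes stand on the bench. Two are brown, at scene (203,340) and (192,434), matching top (433,285) and (497,245). One is bare aluminium, at scene (188,380) and top (467,272). The aluminium one fits the description. The bare column is at scene (295,290), top (399,216). Next I'll confirm the nut in a crop and measure.

```bash
python3 - <<'E'
from h import *
S=imaging.capture("scene");T=imaging.capture("top")
a=cv2.resize(S["frame"][320:460,140:300],(400,350),interpolation=cv2.INTER_CUBIC)
b=cv2.resize(T["frame"][225:309,420:516],(400,350),interpolation=cv2.INTER_CUBIC)
cv2.imwrite("pics/crop.png",np.hstack([a,b]))
def near(l,p): return min(l,key=lambda o:np.linalg.norm(o[0]-p))
for n,ps,pt in(("nut",(190,388),(463,272)),("nut_grip",(184,377),(466,272)),("column",(296,290),(401,215)),("column_tip",(294,279),(397,215)),("buffer_top",(292,283),(400,216)),("tight_nut",(369,235),(318,193)),("reagent",(270,450),(480,190))):
    try:
        u=near(at(S,n,5),ps);v=near(at(T,n,5),pt);x,e=tri([px2ray(S,u[0]),px2ray(T,v[0])]);print(n,u,v,x.round(4),e)
    except Exception as ex:print(n,ex)
# wing bar direction by mask in top
for c,p in((T,(467,272)),(S,(188,380))):
  for m in models.cut_out(c,"nut"):
    R=m["region"];ys,xs=np.nonzero(R)
    if abs(xs.mean()-p[0])<12 and abs(ys.mean()-p[1])<15:
        (cx,cy),_,_=rect=cv2.minAreaRect(np.c_[xs,ys].astype(np.float32));bx=cv2.boxPoints(rect)
        W=np.array([onplane(c,q,0.054)[:2] for q in bx]);print(c["shot"],rect,W.round(4).tolist())
E
```

```text
nut (array([188.416, 387.696]), 0.94) (array([461.888, 271.68 ]), 0.58) [ 0.4425 -0.3236  0.0036] [np.float64(3.2), np.float64(3.2)]
nut_grip (array([185.6  , 378.816]), 0.88) (array([467.072, 274.992]), 0.66) [ 0.4365 -0.3245  0.037 ] [np.float64(1.7), np.float64(1.7)]
column (array([297.6  , 294.192]), 0.68) (array([398.912, 213.792]), 0.57) [ 0.573  -0.1233  0.1883] [np.float64(0.9), np.float64(0.9)]
column_tip (array([297.088, 278.4  ]), 0.64) (array([398.4 , 216.48]), 0.39) [ 0.5639 -0.1153  0.2223] [np.float64(2.0), np.float64(2.0)]
buffer_top (array([293.184, 284.112]), 0.49) (array([397.312, 216.576]), 0.69) [ 0.5622 -0.1179  0.2066] [np.float64(2.7), np.float64(2.7)]
tight_nut (array([370.88, 235.92]), 0.7) (array([316.032, 192.384]), 0.72) [0.6212 0.0746 0.189 ] [np.float64(1.5), np.float64(1.5)]
reagent (array([275.52 , 462.288]), 0.56) (array([473.408, 192.912]), 0.98) [ 0.6667 -0.3551 -0.0015] [np.float64(3.8), np.float64(3.8)]
4 ((467.6065368652344, 270.3279113769531), (13.315836906433105, 22.53449249267578), 50.19443130493164) [[0.4409, -0.2887], [0.4794, -0.3343], [0.453, -0.356], [0.4146, -0.3104]]
3 ((185.4000244140625, 379.3000183105469), (35.7770881652832, 17.441329956054688), 63.43495178222656) [[0.4033, -0.3262], [0.418, -0.297], [0.4875, -0.3329], [0.4726, -0.3607]]
```

View pics/crop.png

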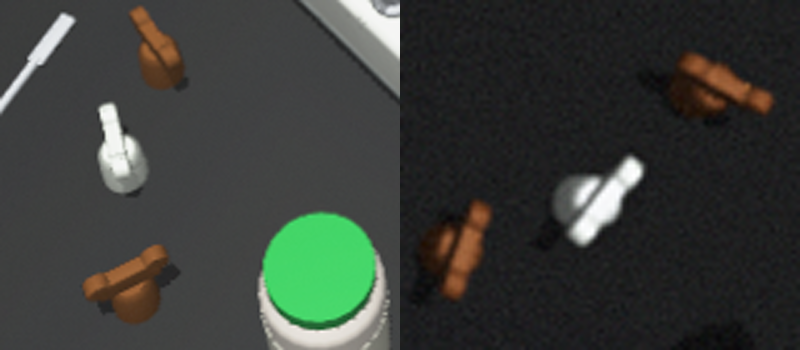

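The crop confirms it: the aluminium nut sits between the two brown ones. Its ears are at about top pixels (476,265) and (464,281).

```bash
python3 - <<'E'
from h import *
T=imaging.capture("top")
a,b=[onplane(T,p,0.056)[:2] for p in((475.9,265.3),(463.7,281.4))]
d=a-b;print(a,b,(a+b)/2,np.linalg.norm(d),np.degrees(np.arctan2(d[1],d[0])))
s=r.sense();print(s["time_s"])
R=np.array(s["ee_rot"]);print(R.T@(np.array([*((a+b)/2),0.20])-s["tcp_pos"]))
W=imaging.capture("wrist");R=np.array(s["ee_rot"]);print("cam in tool",R.T@(np.array(W["eye"])-s["tcp_pos"]),"\n",R.T@np.array(W["orientation"]))
E
```

```text
[ 0.46034419 -0.34354509] [ 0.41786834 -0.31119114] [ 0.43910626 -0.32736811] 0.053394533607288734 -37.2965955845279
1.85
[-0.30120073  0.16754248  0.02255986]
cam in tool [ 8.21934711e-02 -1.03803294e-04 -1.62551661e-01] 
 [[ 4.25449180e-04 -9.53073755e-01 -3.02737900e-01]
 [ 9.99999688e-01  6.06822467e-04 -5.05049152e-04]
 [ 6.65057251e-04 -3.02737591e-01  9.53073716e-01]]
```

Request:
apply_moves(
  moves=[
    [[-0.0335,0.0186,0],0],
    [[-0.0335,0.0186,0],0],
    [[-0.0335,0.0186,0],0],
    [[-0.0335,0.0186,0],0],
    [[-0.0335,0.0186,0],0],
  ],
  hand=0.05,
)

```text
time_s: 2.32
tcp_pos: [0.3396, -0.4417, 0.2227]
ee_rot: [[-0.94, -0.34, 0.0], [-0.34, 0.94, -0.0], [-0.0, -0.0, -1.0]]
wrist_force: [1.0, -0.3, -0.0]
gripper_width: 0.708
gripper_force: 0.0
```

Request:
apply_moves(
  moves=[
    [[-0.0335,0.0186,0],0],
    [[-0.0335,0.0186,0],0],
    [[-0.0335,0.0186,0],0],
    [[-0.0335,0.0186,0],0],
    [[0,0,0.01],7.1],
  ],
)

```text
time_s: 2.73
tcp_pos: [0.4444, -0.3243, 0.2147]
ee_rot: [[-0.974, -0.227, 0.006], [-0.227, 0.974, -0.002], [-0.005, -0.004, -1.0]]
wrist_force: [-0.0, -0.5, 1.1]
gripper_width: 0.579
gripper_force: 0.0
```

Request:
apply_moves(
  moves=[
    [[0,0,0.01],7.1],
    [[0,0,0.01],7.1],
    [[0,0,0.01],7.1],
    [[0,0,0],7.1],
    [[0,0,0],7.1],
  ],
)

```text
time_s: 3.15
tcp_pos: [0.4391, -0.3272, 0.1818]
ee_rot: [[-0.92, 0.391, -0.002], [0.391, 0.92, 0.001], [0.002, -0.0, -1.0]]
wrist_force: [-0.5, 0.4, 0.9]
gripper_width: 0.571
gripper_force: 0.0
```

Request:
apply_moves(
  moves=[
    [[0,0,0],7.1],
    [[0,0,0],7.1],
    [[0,0,0],0],
    [[0,0,0],0],
  ],
)

```text
time_s: 3.48
tcp_pos: [0.4394, -0.3274, 0.1826]
ee_rot: [[-0.802, 0.597, 0.0], [0.597, 0.802, -0.0], [-0.0, -0.0, -1.0]]
wrist_force: [-0.6, -0.1, 0.4]
gripper_width: 0.572
gripper_force: 0.0
```

```bash
python3 - <<'E'
from h import *
s=r.sense();print(s["time_s"],s["tcp_pos"],s["joints"],s["wrist_force"])
W=imaging.capture("wrist");cv2.imwrite("pics/w1.png",W["frame"])
S=imaging.capture("scene")
R=np.array(s["ee_rot"])
for n in("nut_grip","nut"):
  for c in(W,S):print(n,at(c,n))
p=at(W,"nut_grip")[0][0];print(onplane(W,p,.054))
for m in models.cut_out(W,"nut")[:2]:
    ys,xs=np.nonzero(m["region"]);rect=cv2.minAreaRect(np.c_[xs,ys].astype(np.float32));print(m["confidence"],rect)
E
```

```text
3.4833 [ 0.43944969 -0.32743615  0.18261321] [-1.97352270e+01  1.64780884e+01 -1.38880598e+01  2.77702531e-03
 -5.96276587e+01 -1.06954255e+02] [-0.55389555 -0.07749709  0.43281108]
nut_grip [(array([393.216, 142.08 ]), 0.78), (array([307.52 , 335.088]), 0.58)]
nut_grip [(array([190.72, 427.68]), 0.87), (array([199.872, 337.104]), 0.79), (array([187.072, 375.6  ]), 0.62)]
nut [(array([311.424, 305.808]), 0.93), (array([377.088, 138.288]), 0.7), (array([324.672, 218.304]), 0.58)]
nut [(array([190.976, 386.784]), 0.91), (array([203.968, 348.288]), 0.7), (array([192.   , 439.824]), 0.63)]
[ 0.41394206 -0.23417107  0.054     ]
0.75 ((326.1941223144531, 231.02349853515625), (70.3306884765625, 34.436729431152344), 85.60128784179688)
0.72 ((381.966552734375, 139.12059020996094), (79.74898529052734, 42.62849807739258), 84.95755004882812)
```

View pics/w1.png

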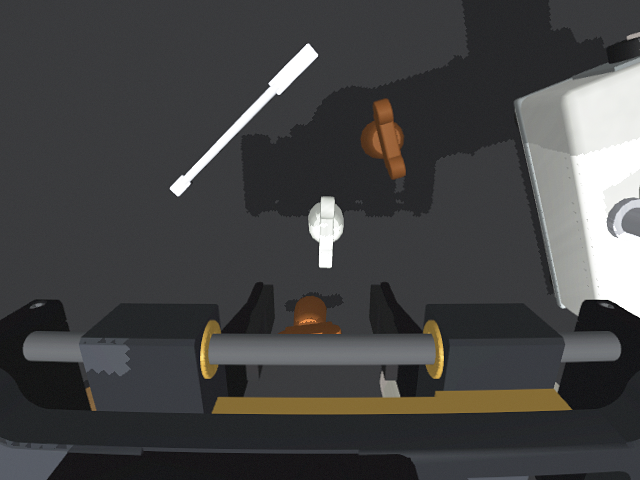

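The wrist picture shows the aluminium nut at (326,230) with its wings running almost vertically in the image. One brown nut is at (383,140), the other is partly hidden at (310,315).

```bash
python3 - <<'E'
from h import *
s=r.sense();W=imaging.capture("wrist");R=np.array(s["ee_rot"]);t=np.array(s["tcp_pos"])
print("axis@.054 px",proj(W,[t[0],t[1],.054]))
a=onplane(W,(327.5,200),.06);b=onplane(W,(325,265),.06);m=(a+b)/2
print(a,b,m,np.linalg.norm(a-b),"tool",R.T@(m-t), "wing ang in tool",R.T@(a-b))
for p in((326.2,231),):print(onplane(W,p,.057))
# hand view of other cams
S=imaging.capture("scene");print(proj(S,[*m[:2],.06]),proj(imaging.capture("top"),[*m[:2],.06]))
E
```

```text
axis@.054 px [320.19218585 232.04533943]
[ 0.41948965 -0.30481761  0.06      ] [ 0.46487749 -0.34118032  0.06      ] [ 0.44218357 -0.32299896  0.06      ] 0.058157563181049726 tool [0.00044631 0.00519962 0.12254668] wing ang in tool [5.81270293e-02 1.88430913e-03 8.57648364e-07]
[ 0.44111815 -0.32217407  0.057     ]
[185.61408778 374.25109669] [468.5497154  272.08388526]
```

Request:
apply_moves(
  moves=[
    [[0,0.005,0.03],1.9],
    [[0,0,0.03],0],
    [[0,0,0.03],0],
    [[0,0,0.02],0],
    [[0,0,0],0],
  ],
)

```text
time_s: 4.45
tcp_pos: [0.4393, -0.322, 0.0682]
ee_rot: [[-0.779, 0.627, -0.009], [0.627, 0.779, 0.004], [0.009, -0.002, -1.0]]
wrist_force: [-0.6, -0.5, 0.4]
gripper_width: 0.573
gripper_force: 0.0
```

```bash
python3 - <<'E'
from h import *
s=r.sense();print(s["tcp_pos"],s["wrist_force"])
W=imaging.capture("wrist");cv2.imwrite("pics/w2.png",W["frame"])
t=np.array(s["tcp_pos"]);print(proj(W,[t[0],t[1],.06]),[(m["confidence"],m["extent"]) for m in models.cut_out(W,"nut")[:3]])
E
```

```text
[ 0.43933487 -0.32196314  0.06819302] [-0.64334389 -0.52185289  0.40057031]
[319.52591541 292.61288215] [(0.91, [0.4534, 0.494, 0.0939, 0.2027]), (0.69, [0.5723, 0.1667, 0.1231, 0.2721]), (0.55, [0.4444, 0.7644, 0.0639, 0.0633])]
```

View pics/w2.png

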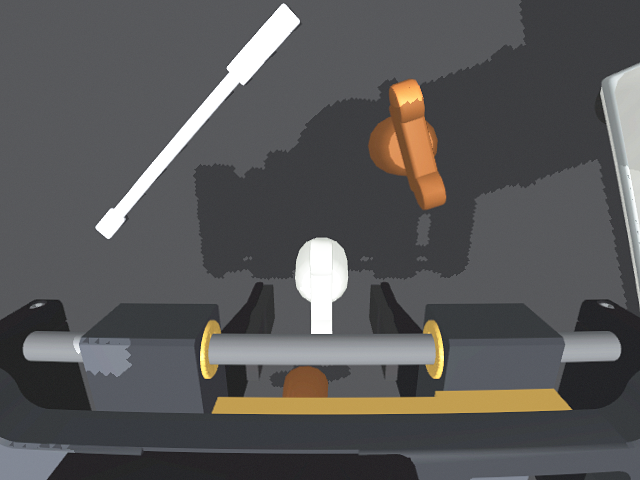

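The nut is centred between the fingers at column 321. I'll go down and grip it.

Request:
apply_moves(
  moves=[
    [[0,0,0.015],0],
    [[0,0,0.009],0],
    [[0,0,0],0],
  ],
)

```text
time_s: 4.8
tcp_pos: [0.4421, -0.3233, 0.0483]
ee_rot: [[-0.779, 0.626, -0.001], [0.626, 0.779, 0.001], [0.001, -0.0, -1.0]]
wrist_force: [-1.2, -0.1, -0.3]
gripper_width: 0.576
gripper_force: 0.0
```

Request:
apply_moves(
  moves=[
    [[0,0,0],0],
    [[0,0,0],0],
    [[0,0,0],0],
    [[0,0,0],0],
    [[0,0,0],0],
  ],
  hand=0.0,
)

```text
time_s: 5.22
tcp_pos: [0.4427, -0.3235, 0.0491]
ee_rot: [[-0.78, 0.626, 0.001], [0.626, 0.78, -0.0], [-0.001, 0.0, -1.0]]
wrist_force: [0.5, -0.7, -1.2]
gripper_width: 0.285
gripper_force: 0.0
```

Request:
apply_moves(
  moves=[
    [[0,0,0.002],0],
    [[0,0,0.0025],0],
    [[0,0,0],0],
    [[0,0,0],0],
  ],
  hand=0.03,
)

```text
time_s: 5.55
tcp_pos: [0.4422, -0.3233, 0.0437]
ee_rot: [[-0.78, 0.626, -0.001], [0.626, 0.78, 0.0], [0.001, -0.0, -1.0]]
wrist_force: [-0.2, 0.0, -0.1]
gripper_width: 0.341
gripper_force: 0.0
```

Request:
apply_moves(
  moves=[
    [[0,0,0],0],
    [[0,0,0],0],
    [[0,0,0],0],
    [[0,0,0],0],
    [[0,0,0],0],
  ],
  hand=0.0,
)

```text
time_s: 5.97
tcp_pos: [0.4424, -0.3234, 0.044]
ee_rot: [[-0.78, 0.626, -0.0], [0.626, 0.78, 0.0], [0.0, -0.0, -1.0]]
wrist_force: [-0.6, -0.8, -1.3]
gripper_width: 0.134
gripper_force: 29.9
```

Gripped: opening 11.7 mm, force 30 N. Next I'll lift it and turn it anticlockwise so that joint 6 has room in both directions.

Request:
apply_moves(
  moves=[
    [[0,0,-0.02],0],
    [[0,0,-0.03],0],
    [[0,0,-0.03],-7],
    [[0,0,-0.03],-7],
    [[0,0,-0.03],-7],
  ],
)

```text
time_s: 6.38
tcp_pos: [0.4418, -0.323, 0.185]
ee_rot: [[-0.954, 0.3, -0.001], [0.3, 0.954, 0.001], [0.001, 0.0, -1.0]]
wrist_force: [0.4, -0.4, -2.2]
gripper_width: 0.129
gripper_force: 29.9
```

Request:
apply_moves(
  moves=[
    [[0,0,-0.03],-7],
    [[0,0,-0.03],-7],
    [[0,0,-0.03],-7],
    [[0,0,-0.03],-7],
    [[0,0,0],-7],
  ],
)

```text
time_s: 6.8
tcp_pos: [0.4445, -0.325, 0.311]
ee_rot: [[-0.953, -0.302, 0.011], [-0.303, 0.953, -0.007], [-0.008, -0.009, -1.0]]
wrist_force: [0.8, -0.3, -0.2]
gripper_width: 0.134
gripper_force: 29.9
```

Request:
apply_moves(
  moves=[
    [[0,0,0],-7],
    [[0,0,0],-7],
    [[0,0,0],-7],
    [[0,0,0],-7],
    [[0,0,0],-7],
  ],
)

```text
time_s: 7.22
tcp_pos: [0.442, -0.323, 0.3033]
ee_rot: [[-0.608, -0.794, -0.001], [-0.794, 0.608, 0.001], [-0.0, 0.002, -1.0]]
wrist_force: [-0.5, -0.1, -1.6]
gripper_width: 0.136
gripper_force: 29.9
```

Request:
apply_moves(
  moves=[
    [[0,0,0],-7],
    [[0,0,0],-7],
    [[0,0,0],-7],
    [[0,0,0],-7],
    [[0,0,0],-7],
  ],
)

```text
time_s: 7.63
tcp_pos: [0.442, -0.3231, 0.3033]
ee_rot: [[-0.042, -0.999, -0.001], [-0.999, 0.042, 0.001], [-0.001, 0.001, -1.0]]
wrist_force: [-0.1, 0.1, -1.9]
gripper_width: 0.131
gripper_force: 29.9
```

```bash
python3 - <<'E'
from h import *
s=r.sense();print(s["time_s"],s["tcp_pos"],s["joints"],s["wrist_force"],s["moment"])
R=np.array(s["ee_rot"]);t=np.array(s["tcp_pos"])
E=[]
for k in range(2):
  S=imaging.capture("scene");T=imaging.capture("top");W=imaging.capture("wrist")
  for n,ps,pt,z in(("column",(297,292),(400,215),.19),("column_tip",(296,279),(398,216),.234),("buffer_top",(293,284),(398,216.5),.203)):
    rays=[];o=[]
    for c,p in((S,ps),(T,pt),(W,None)):
      l=at(c,n,5)
      if p is not None:l=[q for q in l if np.linalg.norm(q[0]-p)<15]
      if l:
        o.append((l[0][0].round(1).tolist(),l[0][1],onplane(c,l[0][0],z)[:2].round(4).tolist()))
      else:o.append(None)
    print(n,o)
print("tool of (.566,-.119)",R.T@(np.array([.566,-.119,t[2]])-t))
cv2.imwrite("pics/w3.png",np.hstack([cv2.resize(W["frame"],(480,360)),cv2.resize(S["frame"][200:380,220:380],(320,360),interpolation=cv2.INTER_CUBIC)]))
E
```

```text
7.6333 [ 0.44200716 -0.32306583  0.30331696] [-1.92137584e+01  1.17817322e+01 -2.45330315e+00 -3.69018981e-02
 -7.58513173e+01  1.67879527e+01] [-0.0778613   0.12675284 -1.92862168] [ 0.06372743  0.0865541  -0.03270872]
column [([295.1, 292.4], 0.67, [0.5668, -0.124]), ([400.0, 214.2], 0.38, [0.5726, -0.1251]), None]
column_tip [([297.2, 278.5], 0.6, [0.5706, -0.1209]), ([397.5, 216.4], 0.63, [0.5608, -0.1127]), ([107.7, 253.5], 0.3, [0.5982, -0.3321])]
buffer_top [([290.9, 283.7], 0.58, [0.5544, -0.119]), ([400.0, 216.2], 0.61, [0.5658, -0.1231]), None]
column [([295.6, 290.8], 0.52, [0.5656, -0.1204]), ([398.4, 216.7], 0.37, [0.5664, -0.1213]), None]
column_tip [([293.8, 277.9], 0.44, [0.5646, -0.1232]), ([400.9, 216.3], 0.64, [0.5611, -0.1204]), None]
buffer_top [([293.9, 289.0], 0.6, [0.5658, -0.126]), ([399.2, 217.6], 0.69, [0.5625, -0.1213]), ([321.1, 306.7], 0.22, [0.447, -0.266])]
tool of (.566,-.119) [-2.09149200e-01 -1.15211525e-01  7.05803809e-05]
```

View pics/w3.png

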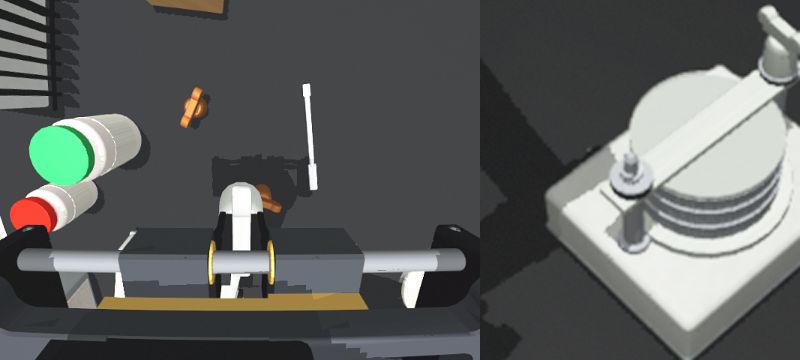

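In the wrist view the nut is upright in the fingers. In the scene crop the column tip is at full-frame pixel (295,278). I'll average several readings for the column and the held nut.

```bash
python3 - <<'E'
from h import *
s=r.sense();R=np.array(s["ee_rot"]);t=np.array(s["tcp_pos"])
T0={}
for k in range(8):
  for cn in("scene","top"):
    c=imaging.capture(cn)
    for n,X in(("column",[.565,-.121,.19]),("column_tip",[.565,-.121,.234]),("buffer_top",[.565,-.121,.203]),("nut_grip",[t[0],t[1],.3133]),("nut",[t[0],t[1],.2593])):
      l=[q for q in at(c,n,6) if np.linalg.norm(q[0]-proj(c,X))<14]
      if l:T0.setdefault((cn,n),[]).append(onplane(c,l[0][0],X[2])[:2])
for k,v in T0.items():print(k,len(v),np.median(v,0).round(4),np.std(v,0).round(4))
w=imaging.capture("wrist");print(w["intrinsics"][0],[m["extent"] for m in models.cut_out(w,"nut")[:2]],at(w,"nut_grip"),at(w,"nut"),proj(w,[t[0],t[1],.2593]),proj(w,[t[0],t[1],.3133]))
for z in(.2593,.2993):
  for dx in(.018,):print(z,proj(w,t+R@[-dx,0,0]+[0,0,z-t[2]]))
E
```

```text
('scene', 'column') 7 [ 0.5639 -0.1202] [0.0029 0.0028]
('scene', 'column_tip') 8 [ 0.5691 -0.1211] [0.0029 0.0031]
('scene', 'buffer_top') 8 [ 0.5586 -0.1205] [0.0028 0.0029]
('scene', 'nut_grip') 8 [ 0.4416 -0.3258] [0.0018 0.0024]
('scene', 'nut') 7 [ 0.4436 -0.3223] [0.002  0.0012]
('top', 'column') 8 [ 0.5683 -0.1244] [0.0034 0.0021]
('top', 'column_tip') 7 [ 0.562  -0.1181] [0.0026 0.0024]
('top', 'buffer_top') 8 [ 0.5675 -0.118 ] [0.0033 0.0022]
('top', 'nut_grip') 8 [ 0.4392 -0.3193] [0.0024 0.0022]
('top', 'nut') 8 [ 0.441  -0.3228] [0.0033 0.0036]
[344.96264958   0.         321.50351729] [[0.5338, 0.5165, 0.0508, 0.0794], [0.4537, 0.5054, 0.0956, 0.2681]] [(array([324.224, 307.584]), 0.98), (array([256.512, 141.504]), 0.82), (array([355.008, 271.104]), 0.69)] [(array([266.304, 143.088]), 0.68), (array([320.   , 270.816]), 0.62), (array([350.272, 256.608]), 0.57)] [323.62793211 268.53023958] [324.13809862 309.00160739]
0.2593 [323.56399141 293.82541305]
0.2993 [323.89036269 325.83043917]
```

Request:
apply_moves(
  moves=[
    [[-0.0296,-0.0164,0],0],
    [[-0.0296,-0.0164,0],0],
    [[-0.0296,-0.0164,0],0],
    [[-0.0296,-0.0164,0],0],
    [[-0.0296,-0.0164,0],0],
  ],
)

```text
time_s: 14.25
tcp_pos: [0.5321, -0.1782, 0.3043]
ee_rot: [[-0.049, -0.999, 0.0], [-0.999, 0.049, -0.0], [0.0, -0.0, -1.0]]
wrist_force: [0.1, -0.3, -1.9]
gripper_width: 0.136
gripper_force: 29.9
```

Request:
apply_moves(
  moves=[
    [[-0.0296,-0.0164,0],0],
    [[-0.0296,-0.0164,0],0],
    [[0,0,0],0],
    [[0,0,0],0],
  ],
)

```text
time_s: 14.58
tcp_pos: [0.5678, -0.1205, 0.3035]
ee_rot: [[-0.046, -0.999, -0.001], [-0.999, 0.046, -0.0], [0.0, 0.001, -1.0]]
wrist_force: [0.1, 0.4, -1.1]
gripper_width: 0.133
gripper_force: 29.9
```

```bash
python3 - <<'E'
from h import *
s=r.sense();R=np.array(s["ee_rot"]);t=np.array(s["tcp_pos"])
print(s["time_s"],t,s["joints"],s["wrist_force"],s["moment"])
S=imaging.capture("scene");T=imaging.capture("top");W=imaging.capture("wrist")
for c in(S,T,W):print(proj(c,[*t[:2],t[2]-.044]),proj(c,[*t[:2],.234]),at(c,"nut"),at(c,"column_tip"),at(c,"column"))
cv2.imwrite("pics/w4.png",np.hstack([cv2.resize(W["frame"][180:420,170:490],(400,300)),cv2.resize(S["frame"][200:320,220:380],(400,300),interpolation=cv2.INTER_CUBIC)]))
E
```

```text
14.5833 [ 0.56780499 -0.12045164  0.30349675] [ 4.00204625e+00  1.51435105e+01  1.99939683e+00 -2.64403107e-03
 -7.69132687e+01 -6.61237548e+00] [ 0.11364304  0.36940249 -1.08229864] [-0.03493936  0.13558583 -0.00131556]
[295.8032938 269.3468508] [296.0907732  277.65781678] [(array([202.176, 346.512]), 0.78), (array([300.992, 269.088]), 0.77), (array([194.176, 439.392]), 0.56)] [(array([293.824, 275.808]), 0.62)] [(array([343.232, 443.376]), 0.54), (array([296.896, 288.48 ]), 0.45), (array([296.32 , 278.592]), 0.17)]
[402.67837163 211.70471323] [400.90605776 213.39265487] [(array([489.216, 248.112]), 0.7), (array([433.92 , 282.192]), 0.54)] [] []
[322.29003307 271.26317092] [322.23397759 257.7449718 ] [(array([319.488, 267.024]), 0.97), (array([441.024, 105.12 ]), 0.94)] [] [(array([324.48 , 240.096]), 0.74)]
```

View pics/w4.png

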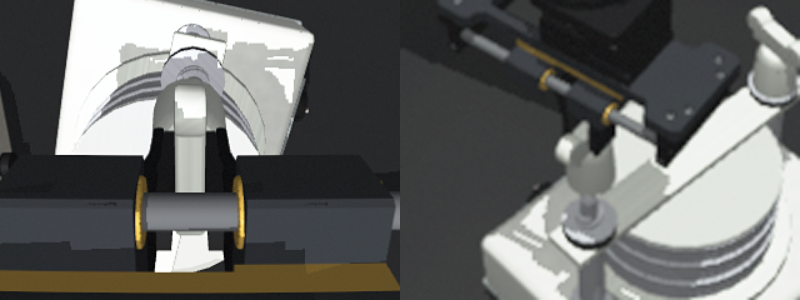

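In this view the nut hangs above the column, and the pin at crop (588,195) lies within about 2 mm of the nut's axis at (592,190). I'll shift 2 mm and lower, watching the force.

Request:
apply_moves(
  moves=[
    [[0,0.002,0.01],0],
    [[0,0,0.01],0],
    [[0,0,0.01],0],
    [[0,0,0.007],0],
    [[0,0,0],0],
  ],
)

```text
time_s: 15.6
tcp_pos: [0.5641, -0.1214, 0.2641]
ee_rot: [[-0.049, -0.999, -0.005], [-0.999, 0.049, 0.001], [-0.001, 0.005, -1.0]]
wrist_force: [0.6, 1.4, -3.0]
gripper_width: 0.134
gripper_force: 29.9
```

Request:
apply_moves(
  moves=[
    [[0,0,0.001],0],
    [[0,0,0.001],0],
    [[0,0,0.001],0],
    [[0,0,0],0],
    [[0,0,0],0],
  ],
)

```text
time_s: 16.02
tcp_pos: [0.5651, -0.1217, 0.2642]
ee_rot: [[-0.048, -0.999, 0.0], [-0.999, 0.048, 0.0], [-0.0, -0.0, -1.0]]
wrist_force: [-0.5, 1.6, -1.9]
gripper_width: 0.14
gripper_force: 29.9
```

Request:
apply_moves(
  moves=[
    [[0,0,0.001],0],
    [[0,0,0.001],0],
    [[0,0,0],0],
    [[0,0,0],0],
  ],
)

```text
time_s: 16.35
tcp_pos: [0.5651, -0.1218, 0.2618]
ee_rot: [[-0.048, -0.999, -0.0], [-0.999, 0.048, 0.0], [-0.0, 0.0, -1.0]]
wrist_force: [-0.2, 2.0, -2.4]
gripper_width: 0.134
gripper_force: 29.9
```

Request:
apply_moves(
  moves=[
    [[0,0,0.001],0],
    [[0,0,0.001],0],
    [[0,0,0],0],
    [[0,0,0],0],
  ],
)

```text
time_s: 16.68
tcp_pos: [0.5651, -0.1218, 0.2597]
ee_rot: [[-0.048, -0.999, -0.0], [-0.999, 0.048, 0.0], [-0.0, 0.0, -1.0]]
wrist_force: [0.1, 1.3, -2.0]
gripper_width: 0.134
gripper_force: 29.9
```

Request:
apply_moves(
  moves=[
    [[-0.0005,0,0.001],0],
    [[0,0,0.001],0],
    [[0,0,0],0],
    [[0,0,0],0],
  ],
)

```text
time_s: 17.02
tcp_pos: [0.5651, -0.1215, 0.2578]
ee_rot: [[-0.048, -0.999, -0.0], [-0.999, 0.048, -0.0], [0.0, 0.0, -1.0]]
wrist_force: [-0.6, 1.7, -1.8]
gripper_width: 0.138
gripper_force: 29.9
```

Request:
apply_moves(
  moves=[
    [[0,0,0.0005],0],
    [[0,0,0.0005],0],
    [[0,0,0.0005],0],
    [[0,0,0],0],
    [[0,0,0],0],
  ],
)

```text
time_s: 17.43
tcp_pos: [0.5651, -0.1213, 0.2566]
ee_rot: [[-0.048, -0.999, 0.0], [-0.999, 0.048, 0.0], [-0.0, -0.0, -1.0]]
wrist_force: [-1.7, 1.5, -0.4]
gripper_width: 0.137
gripper_force: 29.9
```

Request:
apply_moves(
  moves=[
    [[0,0,0.0005],0],
    [[0,0,0],0],
    [[0,0,0],0],
  ],
)

```text
time_s: 17.68
tcp_pos: [0.5652, -0.1212, 0.256]
ee_rot: [[-0.048, -0.999, 0.0], [-0.999, 0.048, 0.0], [-0.0, -0.0, -1.0]]
wrist_force: [-1.4, 3.1, 0.7]
gripper_width: 0.136
gripper_force: 29.9
```

Request:
apply_moves(
  moves=[
    [[0,0,0.0005],0],
    [[0,0,0],0],
    [[0,0,0],0],
  ],
)

```text
time_s: 17.93
tcp_pos: [0.5652, -0.1212, 0.2555]
ee_rot: [[-0.048, -0.999, 0.0], [-0.999, 0.048, 0.0], [-0.0, -0.0, -1.0]]
wrist_force: [-1.5, 3.7, 0.1]
gripper_width: 0.13
gripper_force: 29.9
```

Request:
apply_moves(
  moves=[
    [[-0.001,0.0005,0],0],
    [[0,0,0],0],
    [[0,0,0.0005],0],
    [[0,0,0],0],
    [[0,0,0],0],
  ],
)

```text
time_s: 18.35
tcp_pos: [0.565, -0.1208, 0.2554]
ee_rot: [[-0.048, -0.999, 0.001], [-0.999, 0.048, -0.001], [0.001, -0.001, -1.0]]
wrist_force: [0.0, 0.1, 0.2]
gripper_width: 0.134
gripper_force: 29.9
```

Request:
apply_moves(
  moves=[
    [[-0.001,0,0],0],
    [[0,0,0],0],
    [[0,0,0.0005],0],
    [[0,0,0],0],
    [[0,0,0],0],
  ],
)

```text
time_s: 18.77
tcp_pos: [0.565, -0.1197, 0.2552]
ee_rot: [[-0.048, -0.999, 0.001], [-0.999, 0.048, -0.001], [0.001, -0.001, -1.0]]
wrist_force: [-1.4, -0.8, 2.7]
gripper_width: 0.138
gripper_force: 29.9
```

Request:
apply_moves(
  moves=[
    [[0,0,-0.0002],-5],
    [[0,0,-0.0002],-5],
    [[0,0,0],0],
    [[0,0,0],0],
  ],
)

```text
time_s: 19.1
tcp_pos: [0.5649, -0.1193, 0.2551]
ee_rot: [[0.124, -0.992, 0.0], [-0.992, -0.124, 0.0], [-0.0, -0.001, -1.0]]
wrist_force: [0.2, -0.2, 1.9]
gripper_width: 0.133
gripper_force: 29.9
```

Request:
apply_moves(
  moves=[
    [[0,0,-0.0002],-5],
    [[0,0,-0.0002],-5],
    [[0,0,0],0],
    [[0,0,0],0],
  ],
)

```text
time_s: 19.43
tcp_pos: [0.5642, -0.1192, 0.2544]
ee_rot: [[0.293, -0.956, -0.002], [-0.956, -0.293, 0.001], [-0.001, 0.002, -1.0]]
wrist_force: [-0.6, 0.7, -1.7]
gripper_width: 0.133
gripper_force: 29.9
```

The force fell back to the free weight and z sank, so the start has dropped after the nut rested at about 21.2–22 mm. I'll confirm by lowering about 7 mm.

Request:
apply_moves(
  moves=[
    [[0,0,0.001],0],
    [[0,0,0.001],0],
    [[0,0,0.0005],0],
    [[0,0,0],0],
    [[0,0,0],0],
  ],
)

```text
time_s: 19.85
tcp_pos: [0.5643, -0.1195, 0.2526]
ee_rot: [[0.296, -0.955, -0.001], [-0.955, -0.296, -0.0], [-0.0, 0.001, -1.0]]
wrist_force: [-1.3, 0.1, -1.5]
gripper_width: 0.134
gripper_force: 29.9
```

Request:
apply_moves(
  moves=[
    [[0,0,0.001],0],
    [[0,0,0.001],0],
    [[0,0,0],0],
    [[0,0,0],0],
  ],
)

```text
time_s: 20.18
tcp_pos: [0.5649, -0.1193, 0.2506]
ee_rot: [[0.296, -0.955, 0.0], [-0.955, -0.296, 0.0], [-0.0, -0.0, -1.0]]
wrist_force: [-0.2, 0.1, -2.7]
gripper_width: 0.138
gripper_force: 29.9
```

Request:
apply_moves(
  moves=[
    [[0,0,0.0005],0],
    [[0,0,0.0005],0],
    [[0,0,0],0],
    [[0,0,0],0],
  ],
)

```text
time_s: 20.52
tcp_pos: [0.5648, -0.1193, 0.2498]
ee_rot: [[0.296, -0.955, 0.0], [-0.955, -0.296, 0.0], [-0.0, -0.0, -1.0]]
wrist_force: [0.4, 0.5, -1.4]
gripper_width: 0.135
gripper_force: 29.9
```

Request:
apply_moves(
  moves=[
    [[0,0,0.0005],0],
    [[0,0,0.0003],0],
    [[0,0,0],0],
    [[0,0,0],0],
  ],
)

```text
time_s: 20.85
tcp_pos: [0.5649, -0.1194, 0.2494]
ee_rot: [[0.296, -0.955, 0.001], [-0.955, -0.296, -0.0], [0.0, -0.001, -1.0]]
wrist_force: [-0.5, -0.3, 0.1]
gripper_width: 0.135
gripper_force: 29.9
```

Request:
apply_moves(
  moves=[
    [[0,0,0.0003],7],
    [[0,0,0.0003],7],
    [[0,0,0.0003],7],
    [[0,0,0.0002],7],
    [[0,0,0],0],
  ],
)

```text
time_s: 21.27
tcp_pos: [0.565, -0.1195, 0.2482]
ee_rot: [[-0.189, -0.982, 0.001], [-0.982, 0.189, -0.0], [-0.0, -0.001, -1.0]]
wrist_force: [0.6, 1.0, 0.1]
gripper_width: 0.138
gripper_force: 29.9
```

Request:
apply_moves(
  moves=[
    [[0,0,0.0003],7],
    [[0,0,0.0003],7],
    [[0,0,0.0003],7],
    [[0,0,0.0002],7],
    [[0,0,0],0],
  ],
)

```text
time_s: 21.68
tcp_pos: [0.5649, -0.1195, 0.2471]
ee_rot: [[-0.625, -0.78, 0.001], [-0.78, 0.625, -0.0], [-0.0, -0.001, -1.0]]
wrist_force: [-0.5, -1.0, 0.9]
gripper_width: 0.134
gripper_force: 29.9
```

Request:
apply_moves(
  moves=[
    [[0,0,0.0003],7],
    [[0,0,0.0003],7],
    [[0,0,0.0002],7],
    [[0,0,0.0003],7],
    [[0,0,0],0],
  ],
)

```text
time_s: 22.1
tcp_pos: [0.565, -0.1195, 0.2462]
ee_rot: [[-0.918, -0.397, 0.001], [-0.397, 0.918, -0.0], [-0.001, -0.001, -1.0]]
wrist_force: [-0.1, 0.8, -0.6]
gripper_width: 0.134
gripper_force: 29.9
```

Request:
apply_moves(
  moves=[
    [[0,0,0.0003],7],
    [[0,0,0.0003],7],
    [[0,0,0.0002],7],
    [[0,0,0.0003],7],
    [[0,0,0],0],
  ],
)

```text
time_s: 22.52
tcp_pos: [0.5653, -0.1197, 0.2454]
ee_rot: [[-0.997, 0.079, 0.002], [0.079, 0.997, -0.001], [-0.002, -0.001, -1.0]]
wrist_force: [0.8, -0.4, 1.8]
gripper_width: 0.134
gripper_force: 29.9
```

```bash
python3 - <<'E'
from h import *
s=r.sense();print(s["time_s"],s["tcp_pos"],s["joints"],s["wrist_force"],s["moment"],np.degrees(np.arctan2(s["ee_rot"][1][1],s["ee_rot"][0][1])))
E
```

```text
22.5167 [ 0.56531197 -0.11967471  0.24543728] [ 4.12627548e+00  1.65134729e+01 -4.37995116e+00  4.83624922e-02
 -6.90028220e+01 -9.86565769e+01] [ 0.75122561 -0.43062928  1.78526845] [-0.19893882 -0.19939553  0.0230492 ] 85.4869593537109
```

Request:
apply_moves(
  moves=[
    [[0,0,0.0003],7],
    [[0,0,0.0002],7],
    [[0,0,0.0003],7],
    [[0,0,0.0002],7],
    [[0,0,0],0],
  ],
)

```text
time_s: 22.93
tcp_pos: [0.5655, -0.1199, 0.2448]
ee_rot: [[-0.844, 0.537, 0.003], [0.537, 0.844, -0.001], [-0.003, 0.0, -1.0]]
wrist_force: [0.2, -2.5, 3.6]
gripper_width: 0.132
gripper_force: 29.9
```

Request:
apply_moves(
  moves=[
    [[0,0,0.0003],7],
    [[0,0,0.0002],7],
    [[0,0,0.0003],7],
    [[0,0,0.0002],7],
    [[0,0,0],0],
  ],
)

```text
time_s: 23.35
tcp_pos: [0.5655, -0.1201, 0.244]
ee_rot: [[-0.494, 0.87, 0.003], [0.87, 0.494, -0.001], [-0.003, 0.002, -1.0]]
wrist_force: [1.6, -3.0, 4.1]
gripper_width: 0.134
gripper_force: 30.0
```

```bash
cat > s.py <<'E'
from h import *
s=r.sense();print(s["time_s"],s["tcp_pos"].round(4),s["joints"][5],s["wrist_force"].round(2),s["moment"].round(3),np.degrees(np.arctan2(s["ee_rot"][1][1],s["ee_rot"][0][1])))
E
python3 s.py
```

```text
23.35 [ 0.5655 -0.1201  0.244 ] -154.56866206661525 [ 1.6  -2.95  4.07] [-0.88  -0.136 -0.038] 29.575051102620353
```

Request:
apply_moves(
  moves=[
    [[0,0,0],0],
    [[0,0,0],0],
    [[0,0,0],0],
    [[0,0,0],0],
    [[0,0,0],0],
  ],
  hand=0.087,
)

```text
time_s: 23.77
tcp_pos: [0.5645, -0.1191, 0.242]
ee_rot: [[-0.49, 0.872, -0.001], [0.872, 0.49, 0.0], [0.001, -0.001, -1.0]]
wrist_force: [1.1, 0.2, 0.7]
gripper_width: 0.43
gripper_force: 0.0
```

Request:
apply_moves(
  moves=[
    [[0,0,0],0],
    [[0,0,0],0],
    [[0,0,0],0],
    [[0,0,0],0],
    [[0,0,0],0],
  ],
)

```text
time_s: 24.18
tcp_pos: [0.5647, -0.1194, 0.2427]
ee_rot: [[-0.488, 0.873, -0.0], [0.873, 0.488, 0.0], [0.0, 0.0, -1.0]]
wrist_force: [-0.1, -0.3, -0.4]
gripper_width: 0.811
gripper_force: 0.0
```

```bash
python3 s.py; python3 - <<'E'
from h import *
s=r.sense();t=s["tcp_pos"];print(s["gripper_width"])
W=imaging.capture("wrist");S=imaging.capture("scene")
cv2.imwrite("pics/w5.png",np.hstack([cv2.resize(W["frame"][180:420,170:490],(400,300)),cv2.resize(S["frame"][220:310,240:360],(400,300),interpolation=cv2.INTER_CUBIC)]))
E
```

```text
24.1833 [ 0.5647 -0.1194  0.2427] -154.8971950703928 [-0.06 -0.29 -0.37] [-0.097 -0.004  0.022] 29.23791334838278
0.8111784881996182
```

View pics/w5.png

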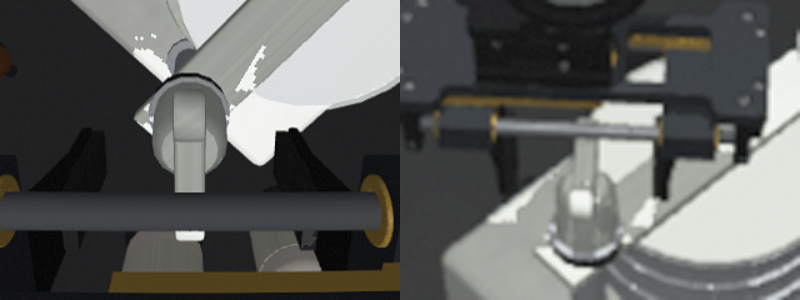

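The nut sits level on the buffer at left crop (188,140) and the fingers are clear of it. I'll raise 5 mm, turn back half a turn and grip again.

Request:
apply_moves(
  moves=[
    [[0,0,-0.005],0],
    [[0,0,0],-7],
    [[0,0,0],-7],
    [[0,0,0],-7],
    [[0,0,0],-7],
  ],
)

```text
time_s: 24.7
tcp_pos: [0.5649, -0.1194, 0.2481]
ee_rot: [[-0.844, 0.536, 0.001], [0.536, 0.844, -0.0], [-0.001, 0.0, -1.0]]
wrist_force: [0.1, 0.5, 0.4]
gripper_width: 0.998
gripper_force: 0.0
```

Request:
apply_moves(
  moves=[
    [[0,0,0],-7],
    [[0,0,0],-7],
    [[0,0,0],-7],
    [[0,0,0],-7],
    [[0,0,0],-7],
  ],
)

```text
time_s: 25.12
tcp_pos: [0.5649, -0.1194, 0.2481]
ee_rot: [[-0.999, -0.045, 0.0], [-0.045, 0.999, -0.0], [-0.0, -0.0, -1.0]]
wrist_force: [0.1, -0.5, 1.2]
gripper_width: 1.001
gripper_force: 0.0
```

Request:
apply_moves(
  moves=[
    [[0,0,0],-7],
    [[0,0,0],-7],
    [[0,0,0],-7],
    [[0,0,0],-7],
    [[0,0,0],-7],
  ],
)

```text
time_s: 25.53
tcp_pos: [0.5649, -0.1194, 0.2481]
ee_rot: [[-0.792, -0.61, 0.0], [-0.61, 0.792, -0.0], [-0.0, -0.0, -1.0]]
wrist_force: [-1.0, -0.2, -1.2]
gripper_width: 1.002
gripper_force: 0.0
```

Request:
apply_moves(
  moves=[
    [[0,0,0],-7],
    [[0,0,0],-7],
    [[0,0,0],-7],
    [[0,0,0],-7],
    [[0,0,0],-7],
  ],
)

```text
time_s: 25.95
tcp_pos: [0.5648, -0.1194, 0.2481]
ee_rot: [[-0.299, -0.954, 0.0], [-0.954, 0.299, -0.0], [-0.0, -0.0, -1.0]]
wrist_force: [-0.1, 0.3, 0.3]
gripper_width: 0.996
gripper_force: 0.0
```

Request:
apply_moves(
  moves=[
    [[0,0,0],-7],
    [[0,0,0],-7],
    [[0,0,0],-7],
    [[0,0,0],-7],
    [[0,0,0],-7],
  ],
)

```text
time_s: 26.37
tcp_pos: [0.5649, -0.1194, 0.2481]
ee_rot: [[0.302, -0.953, 0.001], [-0.953, -0.302, -0.0], [0.0, -0.0, -1.0]]
wrist_force: [-0.5, -0.3, 1.1]
gripper_width: 1.005
gripper_force: 0.0
```

Request:
apply_moves(
  moves=[
    [[0,0,0],-7],
    [[0,0,0.003],-5],
    [[0,0,0.002],0],
    [[0,0,0],0],
  ],
)

```text
time_s: 26.7
tcp_pos: [0.5645, -0.1193, 0.2424]
ee_rot: [[0.486, -0.874, -0.001], [-0.874, -0.486, 0.0], [-0.0, 0.001, -1.0]]
wrist_force: [-0.5, -0.1, -0.9]
gripper_width: 0.999
gripper_force: 0.0
```

```bash
python3 s.py
```

```text
26.7 [ 0.5645 -0.1193  0.2424] 24.95952472879942 [-0.5  -0.15 -0.88] [-0.023  0.093 -0.011] -150.90855888204024
```

Request:
apply_moves(
  moves=[
    [[0,0,0],0],
    [[0,0,0],0],
    [[0,0,0],0],
    [[0,0,0],0],
    [[0,0,0],0],
  ],
  hand=0.0,
)

```text
time_s: 27.12
tcp_pos: [0.5648, -0.1194, 0.2428]
ee_rot: [[0.488, -0.873, 0.0], [-0.873, -0.488, -0.0], [0.0, -0.0, -1.0]]
wrist_force: [-0.1, -0.8, -0.9]
gripper_width: 0.705
gripper_force: 0.0
```

Request:
apply_moves(
  moves=[
    [[0,0,0],0],
    [[0,0,0],0],
    [[0,0,0],0],
    [[0,0,0],0],
    [[0,0,0],0],
  ],
)

```text
time_s: 27.53
tcp_pos: [0.5648, -0.1194, 0.2427]
ee_rot: [[0.488, -0.873, 0.0], [-0.873, -0.488, 0.0], [0.0, -0.0, -1.0]]
wrist_force: [-0.7, -0.0, 0.2]
gripper_width: 0.33
gripper_force: 0.0
```

Request:
apply_moves(
  moves=[
    [[0,0,0],0],
    [[0,0,0],0],
    [[0,0,0],0],
  ],
)

```text
time_s: 27.78
tcp_pos: [0.5647, -0.1194, 0.2426]
ee_rot: [[0.488, -0.873, -0.0], [-0.873, -0.488, -0.0], [0.0, 0.0, -1.0]]
wrist_force: [-0.0, -0.3, -0.5]
gripper_width: 0.134
gripper_force: 30.0
```

```bash
python3 s.py
```

```text
27.7833 [ 0.5647 -0.1194  0.2426] 25.097948806245668 [-0.03 -0.3  -0.49] [-0.032  0.124  0.089] -150.76689324826583
```

Request:
apply_moves(
  moves=[
    [[0,0,0.0002],5],
    [[0,0,0.0002],5],
    [[0,0,0],0],
  ],
)

```text
time_s: 28.03
tcp_pos: [0.565, -0.1197, 0.2423]
ee_rot: [[0.328, -0.945, 0.0], [-0.945, -0.328, -0.001], [0.001, -0.0, -1.0]]
wrist_force: [0.6, -1.1, -0.5]
gripper_width: 0.135
gripper_force: 30.0
```

```bash
python3 s.py
```

```text
28.0333 [ 0.565  -0.1197  0.2423] 15.007994878189455 [ 0.61 -1.13 -0.47] [-0.333 -0.056 -0.036] -160.8613391494647
```

Request:
apply_moves(
  moves=[
    [[0,0,0.0002],5],
    [[0,0,0.0001],3],
    [[0,0,0],0],
  ],
)

```text
time_s: 28.28
tcp_pos: [0.565, -0.1198, 0.242]
ee_rot: [[0.196, -0.981, 0.001], [-0.981, -0.196, -0.001], [0.001, -0.0, -1.0]]
wrist_force: [1.4, -1.9, -0.4]
gripper_width: 0.131
gripper_force: 30.0
```

```bash
python3 s.py
```

```text
28.2833 [ 0.565  -0.1198  0.242 ] 7.165962360676177 [ 1.4  -1.93 -0.4 ] [-0.599 -0.22  -0.033] -168.70512865434003
```

Request:
apply_moves(
  moves=[
    [[0,0,0.0002],4],
    [[0,0,0.0001],4],
    [[0,0,0],0],
  ],
)

```text
time_s: 28.53
tcp_pos: [0.565, -0.1197, 0.2417]
ee_rot: [[0.058, -0.998, 0.001], [-0.998, -0.058, -0.0], [0.001, -0.001, -1.0]]
wrist_force: [1.8, -3.0, -0.8]
gripper_width: 0.135
gripper_force: 30.0
```

```bash
echo 'print("eff6",s["effort"][5])' >> s.py; python3 s.py
```

```text
28.5333 [ 0.565  -0.1197  0.2417] -0.8172231061876464 [ 1.82 -3.03 -0.76] [-0.665 -0.257 -0.036] -176.68248971299488
eff6 -0.3536336962133646
```

Request:
apply_moves(
  moves=[
    [[0,0,0.0002],4],
    [[0,0,0.0001],4],
    [[0,0,0],0],
  ],
)

```text
time_s: 28.78
tcp_pos: [0.565, -0.1197, 0.2415]
ee_rot: [[-0.081, -0.997, 0.001], [-0.997, 0.081, -0.001], [0.0, -0.001, -1.0]]
wrist_force: [1.2, -2.8, -0.7]
gripper_width: 0.133
gripper_force: 30.0
```

```bash
python3 s.py
```

```text
28.7833 [ 0.565  -0.1197  0.2415] -8.77304233362121 [ 1.2  -2.84 -0.73] [-0.74  -0.388 -0.04 ] 175.36003730115561
eff6 -0.3665769752115011
```

Request:
apply_moves(
  moves=[
    [[0,0,0.0001],3],
    [[0,0,0],0],
    [[0,0,0],0],
  ],
)

```text
time_s: 29.03
tcp_pos: [0.565, -0.1197, 0.2413]
ee_rot: [[-0.132, -0.991, 0.001], [-0.991, 0.132, -0.0], [0.0, -0.001, -1.0]]
wrist_force: [1.4, -3.1, -1.4]
gripper_width: 0.136
gripper_force: 30.0
```

```bash
python3 s.py
```

```text
29.0333 [ 0.565  -0.1197  0.2413] -11.68998868665471 [ 1.38 -3.12 -1.4 ] [-0.926 -0.506  0.105] 172.44075662139687
eff6 -0.04044824279844761
```

Request:
apply_moves(
  moves=[
    [[0,0,0.0001],3],
    [[0,0,0],0],
    [[0,0,0],0],
  ],
)

```text
time_s: 29.28
tcp_pos: [0.565, -0.1195, 0.2412]
ee_rot: [[-0.184, -0.983, 0.001], [-0.983, 0.184, -0.0], [0.0, -0.001, -1.0]]
wrist_force: [2.0, -3.4, -1.6]
gripper_width: 0.133
gripper_force: 30.0
```

```bash
python3 s.py
```

```text
29.2833 [ 0.565  -0.1195  0.2412] -14.743022765306284 [ 1.96 -3.37 -1.58] [-1.021 -0.666 -0.027] 169.3906702512292
eff6 -0.03360945149324834
```

Request:
apply_moves(
  moves=[
    [[0,0,0.0003],3],
    [[0,0,0],0],
    [[0,0,0],0],
  ],
)

```text
time_s: 29.53
tcp_pos: [0.5651, -0.1195, 0.2412]
ee_rot: [[-0.235, -0.972, 0.001], [-0.972, 0.235, -0.0], [0.0, -0.001, -1.0]]
wrist_force: [2.3, -2.6, -1.4]
gripper_width: 0.133
gripper_force: 30.0
```

```bash
python3 s.py
```

```text
29.5333 [ 0.5651 -0.1195  0.2412] -17.761509466119886 [ 2.34 -2.58 -1.38] [-0.944 -0.599 -0.002] 166.37918003910676
eff6 -0.05783776519820094
```

Request:
apply_moves(
  moves=[
    [[0,0,0.0001],3],
    [[0,0,0],0],
    [[0,0,0],0],
  ],
)

```text
time_s: 29.78
tcp_pos: [0.5651, -0.1195, 0.2411]
ee_rot: [[-0.286, -0.958, 0.001], [-0.958, 0.286, -0.0], [-0.0, -0.001, -1.0]]
wrist_force: [1.8, -2.6, 0.7]
gripper_width: 0.138
gripper_force: 30.0
```

```bash
python3 s.py
```

```text
29.7833 [ 0.5651 -0.1195  0.2411] -20.77165648122102 [ 1.83 -2.64  0.7 ] [-0.964 -0.627  0.048] 163.36918828944061
eff6 -0.0921761803328991
```

Request:
apply_moves(
  moves=[
    [[0,0,0.0001],2],
    [[0,0,0],2],
  ],
)

```text
time_s: 29.95
tcp_pos: [0.5651, -0.1195, 0.2411]
ee_rot: [[-0.353, -0.936, 0.001], [-0.936, 0.353, -0.0], [0.0, -0.001, -1.0]]
wrist_force: [2.5, -3.6, 1.6]
gripper_width: 0.136
gripper_force: 30.1
```

```bash
python3 s.py; python3 - <<'E'
from h import *
s=r.sense();S=imaging.capture("scene");W=imaging.capture("wrist")
cv2.imwrite("pics/w6.png",np.hstack([cv2.resize(W["frame"][180:420,170:490],(400,300)),cv2.resize(S["frame"][220:310,240:360],(400,300),interpolation=cv2.INTER_CUBIC)]))
E
```

```text
29.95 [ 0.5651 -0.1195  0.2411] -24.838745779674912 [ 2.48 -3.56  1.56] [-0.922 -0.699  0.342] 159.3103049129997
eff6 -0.029449512949213386
```

View pics/w6.png

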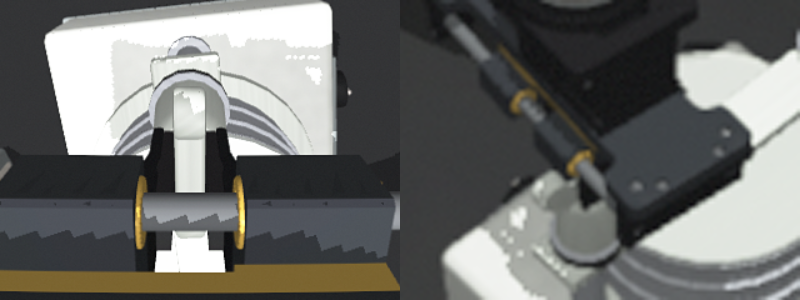

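The nut is down on the squeezed washer and the moment has climbed to 0.34 N m. I'll take one small further step to check for the steep rise.

Request:
apply_moves(
  moves=[
    [[0,0,0],2],
    [[0,0,0],0],
  ],
)

```text
time_s: 30.22
tcp_pos: [0.5651, -0.1195, 0.2411]
ee_rot: [[-0.385, -0.923, 0.001], [-0.923, 0.385, -0.0], [-0.0, -0.001, -1.0]]
wrist_force: [2.9, -3.4, 1.8]
gripper_width: 0.137
gripper_force: 30.1
```

```bash
python3 s.py
```

```text
30.2167 [ 0.5651 -0.1195  0.2411] -26.805881443335785 [ 2.93 -3.43  1.76] [-1.034 -0.83   0.291] 157.34122359176442
eff6 -0.46076749451458454
```

Request:
apply_moves(
  moves=[
    [[0,0,0],2],
    [[0,0,0],0],
  ],
)

```text
time_s: 30.38
tcp_pos: [0.5652, -0.1196, 0.241]
ee_rot: [[-0.417, -0.909, 0.001], [-0.909, 0.417, -0.001], [-0.0, -0.001, -1.0]]
wrist_force: [3.6, -4.2, 1.7]
gripper_width: 0.136
gripper_force: 30.1
```

```bash
python3 s.py
```

```text
30.3833 [ 0.5652 -0.1196  0.241 ] -28.797435437613988 [ 3.63 -4.17  1.75] [-1.199 -0.898  0.426] 155.34889482955015
eff6 -0.5266465991735458
```

Torque is 0.43 N m and climbing past the 0.3 limit before the stop, so the buffer is home. I'll release and lift clear.

Request:
apply_moves(
  moves=[
    [[0,0,0],0],
    [[0,0,0],0],
    [[0,0,0],0],
    [[0,0,0],0],
    [[0,0,0],0],
  ],
  hand=0.05,
)

```text
time_s: 30.8
tcp_pos: [0.5641, -0.119, 0.2401]
ee_rot: [[-0.419, -0.908, -0.002], [-0.908, 0.419, 0.001], [0.0, 0.002, -1.0]]
wrist_force: [-0.4, 0.1, -0.6]
gripper_width: 0.424
gripper_force: 0.0
```

Request:
apply_moves(
  moves=[
    [[0,0,0],0],
    [[0,0,-0.01],0],
    [[0,0,-0.03],0],
    [[0,0,-0.03],0],
    [[0,0,0],0],
  ],
)

```text
time_s: 31.22
tcp_pos: [0.5676, -0.1203, 0.3184]
ee_rot: [[-0.418, -0.908, 0.013], [-0.908, 0.418, -0.003], [-0.003, -0.013, -1.0]]
wrist_force: [1.3, -0.2, 2.0]
gripper_width: 0.572
gripper_force: 0.0
```

```bash
python3 s.py; python3 - <<'E'
from h import *
s=r.sense();S=imaging.capture("scene");W=imaging.capture("wrist")
cv2.imwrite("pics/w7.png",np.hstack([cv2.resize(W["frame"][180:420,170:490],(400,300)),cv2.resize(S["frame"][220:310,240:360],(400,300),interpolation=cv2.INTER_CUBIC)]))
E
```

```text
31.2167 [ 0.5676 -0.1203  0.3184] -28.90278244583909 [ 1.32 -0.15  1.96] [-0.074 -0.068  0.01 ] 155.27361888273947
eff6 -0.00795161206042394
```

View pics/w7.png

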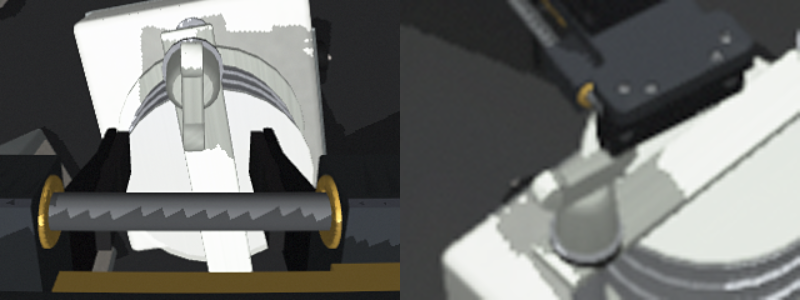

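The nut stands level and let go at right crop (588,225). Its wing is still in line with the hand, so it has hardly sprung back. Handing in.

Request:
apply_moves(
  moves=[
    [[0,0,0],0],
    [[0,0,0],0],
    [[0,0,0],0],
  ],
)

```text
time_s: 31.57
tcp_pos: [0.5643, -0.1194, 0.3096]
ee_rot: [[-0.419, -0.908, -0.002], [-0.908, 0.419, 0.0], [0.001, 0.002, -1.0]]
wrist_force: [0.2, 0.5, -0.4]
gripper_width: 0.576
gripper_force: 0.0
```

```bash
python3 -c "
from station import r
print(r.finish_job())"
```

```text
the job is handed in; nothing more can be done
None
```

I ran the wing nut down on the bare column until the torque climbed to 0.43 N m, past the 0.2–0.3 N m expected just before the stop, then released it and handed the job in at about 32 s. It looked level in the last picture; no verdict was returned, and I did not measure the buffer squeeze directly.

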